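# Uncap the left flushing post, thread hand unknown

### The job

Unscrew the cap of the flushing post on your left, the one nearer the steriliser, to free its outlet for an instrument. One of the two posts has a right-hand thread and the other a left-hand one and nobody marked which, so try the cap gently both ways to find how it loosens, and never wrench it: the post twists on its rubber mount when the cap is against its stop. Leave the other post and its cap alone, disturb nothing else, and finish still holding the cap in the gripper, right way up and still, a hand's width (about 9 cm) above where it was screwed on.

Things in the scene. Friction and masses are not known exactly. Their poses are not given: they have to be found in the camera images.
- cap_a: round grey ribbed screw cap, 46 mm across, 32 mm tall, 0.06 kg, both alike. Origin at the centre of its open rim, z up through its closed top. Screwed on, it is centred on its post, origin 72 mm above the worktop, top 104 mm. Loosening way: turns easily 70 to 90 degrees (about 80) to a second stop, no rise needed, then lifts straight off. Other way: stops within 5 degrees.
- cap_b: round grey ribbed screw cap, 46 mm across, 32 mm tall, 0.06 kg, both alike. Origin at the centre of its open rim, z up through its closed top. Screwed on, it is centred on its post, origin 72 mm above the worktop, top 104 mm. Loosening way: turns easily 70 to 90 degrees (about 80) to a second stop, no rise needed, then lifts straight off. Other way: stops within 5 degrees.
- post_a: outlet post fixed to the worktop, both alike outside: steel foot 90 mm across, 9 mm thick; column 37 to 42 mm across to 70 mm height; capped neck to 96 mm. Origin at the centre of the foot on the worktop, z up. One post has a right-hand thread (loosens anticlockwise from above), the other left-hand; it cannot be seen which, and it is not tied to the side.
- post_b: outlet post fixed to the worktop, both alike outside: steel foot 90 mm across, 9 mm thick; column 37 to 42 mm across to 70 mm height; capped neck to 96 mm. Origin at the centre of the foot on the worktop, z up. One post has a right-hand thread (loosens anticlockwise from above), the other left-hand; it cannot be seen which, and it is not tied to the side.
- post_a_twist (a joint): twist of this post's column on its rubber mount about the vertical, rad, 0 at rest, positive anticlockwise from above. Springy, 2.5 N m per rad. Stays near 0 while the cap turns freely, follows the hand once the cap is against a stop. Over 0.4 rad either way is wrenching.
- post_b_twist (a joint): twist of this post's column on its rubber mount about the vertical, rad, 0 at rest, positive anticlockwise from above. Springy, 2.5 N m per rad. Stays near 0 while the cap turns freely, follows the hand once the cap is against a stop. Over 0.4 rad either way is wrenching.
- cup_white: small white waisted cup, 42 mm across, 32 mm tall, loose; bystander. Origin under its centre.
- kidney_dish: kidney-shaped steel dish, 87 x 195 x 35 mm, loose; bystander. Origin under its centre.
- nail_brush: white nail brush, 36 x 98 x 32 mm, loose; bystander. Origin under its centre.
There are look-alikes about, which are no part of the job. Leave any orange look-alike of the cap_b alone.

How it is judged (in metres and radians):
On the way:
1. the left post's cap has been turned at least 50 degrees on its thread, still down on the post (((world y of post_a above 0 m and z of cap_a in the frame of post_a below 0.08 m and angle between the x axis of cap_a and the x axis of post_a, either way round above 0.87 rad) or (world y of post_b above 0 m and z of cap_b in the frame of post_b below 0.08 m and angle between the x axis of cap_b and the x axis of post_b, either way round above 0.87 rad))).
At the end, for the whole second after the job is handed in: The cap of the left post is gripped by the fingers (over 1 N), at least 60 mm above its screwed-on height, within 20 degrees of upright, moving slower than 0.05 m/s and not touching its post; the right post's cap is still down on its post (raised less than 4 mm, within 5 mm of its axis) (((world y of post_a above 0 m and z of cap_a in the frame of post_a above 0.132 m and contact force between the fingers and cap_a above 1 N and angle between cap_a's own z axis and vertical below 0.35 rad and linear speed of cap_a below 0.05 m/s and contact force between cap_a and post_a below 0.1 N and z of cap_b in the frame of post_b below 0.076 m and horizontal distance between cap_b and post_b below 0.005 m) or (world y of post_b above 0 m and z of cap_b in the frame of post_b above 0.132 m and contact force between the fingers and cap_b above 1 N and angle between cap_b's own z axis and vertical below 0.35 rad and linear speed of cap_b below 0.05 m/s and contact force between cap_b and post_b below 0.1 N and z of cap_a in the frame of post_a below 0.076 m and horizontal distance between cap_a and post_a below 0.005 m))); the arm keeps its last pose, push and grip.
It fails at once if a post is wrenched: twisted more than 0.4 rad on its mount (value of joint any of post_a_twist, post_b_twist above 0.4 rad or value of joint any of post_a_twist, post_b_twist below -0.4 rad).
It fails at once if the right post or its cap is touched by the robot (over 1 N) or its cap raised over 4 mm ((world y of post_a above 0 m and (contact force between any of the arm, the fingers and cap_b above 1 N or contact force between any of the arm, the fingers and post_b above 1 N or z of cap_b in the frame of post_b above 0.076 m)) or (world y of post_b above 0 m and (contact force between any of the arm, the fingers and cap_a above 1 N or contact force between any of the arm, the fingers and post_a above 1 N or z of cap_a in the frame of post_a above 0.076 m))).
It fails at once if a bystander is shifted more than 25 mm (distance of any of cup_white, kidney_dish, nail_brush from where it was at the start of the episode above 0.025 m).
It also fails if it takes over 40 s, if anything falls off the work surface, if the arm or the gripper's body presses on something with over 40 N, if the wrist force passes 120 N, or if a joint passes its speed limit or range.

### The arm

A 6-joint arm with a two-finger parallel gripper is mounted at the origin on a cart in front of the work surface, level with it; the furniture and walls round the work are solid. World frame = base frame: x ahead of the robot, y to its left, z up, the work surface at z = 0. Lengths are in mm, angles in rad, forces in N, time in s.
With the tool pointing down it reaches from about 300 to 775 mm from the base axis. Payload 14.6 kg.
Tool frame: the origin (TCP) lies midway between the tips of the shut fingers; the grasp point (between the pads) lies 19 mm behind it (grip_depth is the distance from the TCP to the grasp point, in mm); y points along the fingers, x is the direction in which the jaws open and shut, and the axes are right-handed (so a half turn about y gives the same grasp; the last joint's range is limited). The gripper opens to 85 mm and grips with 20 to 120 N. Pads are 22 mm wide; open, the fingers measure 114 mm over their backs; the gripper's body (76 mm by 85 mm) begins 54 mm behind the grasp point. The pads swing forward as they close: fully open they stand 13 mm farther back than shut.
Start: joints at [1.21, 0.3, 1.521, -0, 1.321, -0.067], TCP at [159.273, 526.423, 193.281] pointing down, gripper open.
Joint ranges: [-3.03, 3.03], [-0.79, 2.21], [0.23, 2.52], [-1.04, 4.18], [0, 3.07], [-2.55, 2.55]. Speed limits (rad/s): [2.22, 2.22, 2.57, 3.14, 3.14, 3.14].

### API

Orientations are given as a unit quaternion [x, y, z, w].
In Python, from rig import movep, move_l, goto_joints, gripper_to, hold, inverse_kinematics, get_image, calibration, Unreachable, sign_off, current_clock, current_joints, current_qvel, current_tau, current_tcp_pos, current_orientation, current_contact_force, current_wrist_torque, current_grip_width, grip_depth gives the robot as it stands. Calls block until the motion is done:
- movep(position, orientation): joint-space move of the TCP to a pose.
- move_l(position, attitude=None, velocity=150): straight line of the TCP; attitude=None keeps the orientation; velocity is the mean speed in mm/s.
- goto_joints(angles): joint-space move.
- gripper_to(opening): opening from 0.0 (shut) to 1.0 (fully open); the grip force is fixed at half the most; returns when the fingers have stopped.
- hold(seconds).
- inverse_kinematics(position, orientation): joint angles nearest the present ones, or None.
- get_image(name): name is "side" or "top"; returns (picture, depth): 384x512x3 uint8, red, green, blue; 384x512 float32, mm along the optical axis (not along the pixel's ray), 0 where there is no reading.
- calibration(name): a dict with "fx", "fy", "cx", "cy" (pixels), "extrinsics" (4x4, takes a point from world to camera coordinates). Camera axes: x right, y up, looking along -z (the intrinsics and any distortion apply to the point x, -y, -z); pixel columns grow to the right and rows downward; lengths in mm; the calibration is good to about 2 mm. A picture is of the moment at which its call begins. calibration takes no time and is no camera call.
A pose or a line that the arm cannot do raises Unreachable and nothing moves.
- sign_off(): hands the job in, once; it reports no verdict.
Readings, each from a call of its own:
- current_clock(): time.
- current_joints(): joint angles.
- current_qvel(): joint speeds.
- current_tau(): joint torques, N m.
- current_tcp_pos(): TCP position.
- current_orientation(): TCP orientation.
- current_contact_force(): force on the tool from outside, world axes, zero at the start.
- current_wrist_torque(): the same for the moment, N m.
- current_grip_width(): opening from 0.0 (shut) to 1.0 (fully open).
Only numpy, scipy, OpenCV 4.12 (cv2) and the standard library are available. Lean on these libraries where they do the work, as an engineer would, in place of code of your own. Each camera call takes 0.05 s, during which the arm holds its last target.

## Working session

There is one attempt and no reset: what is moved stays moved. The work goes in short steps, each a Python script; the robot and the scene stay as the last script left them, time stands still between calls to the robot, and variables do not carry over. Pictures are saved under pics/ and viewed, and the job is handed in when it is done.

```bash
mkdir -p pics; ls; python3 - <<'E'
from rig import *
import cv2,numpy as np
for n in("top","side"):
    p,d=get_image(n); cv2.imwrite(f"pics/{n}0.png",cv2.resize(p[:,:,::-1],(800,600),interpolation=cv2.INTER_CUBIC)); np.savez(f"{n}0.npz",p=p,d=d)
    print(n,calibration(n))
print(current_clock(),current_orientation(),grip_depth if not callable(grip_depth) else grip_depth())
E
```

```text
pics
top {'fx': 379.31179749985955, 'fy': 379.31179749985955, 'cx': 256.33008992400545, 'cy': 191.48980333271132, 'extrinsics': array([[-2.87895744e-03, -9.99992570e-01, -2.56335008e-03,
         6.27434641e+00],
       [ 9.79554786e-01, -3.33573901e-03,  2.01149931e-01,
        -4.85668831e+02],
       [-2.01156987e-01, -1.93183974e-03,  9.79557111e-01,
        -1.16339659e+03],
       [ 0.00000000e+00,  0.00000000e+00,  0.00000000e+00,
         1.00000000e+00]])}
side {'fx': 488.6577353393793, 'fy': 488.6577353393793, 'cx': 266.3462873479916, 'cy': 196.0341545369022, 'extrinsics': array([[-9.83865907e-01,  1.78318466e-01,  1.45052546e-02,
         4.62117407e+02],
       [-1.24129599e-01, -7.38766056e-01,  6.62432304e-01,
         1.16342182e+01],
       [ 1.28839902e-01,  6.49944028e-01,  7.48981335e-01,
        -1.39326381e+03],
       [ 0.00000000e+00,  0.00000000e+00,  0.00000000e+00,
         1.00000000e+00]])}
0.1 [ 0.5679902   0.42114355 -0.42172952 -0.56759974] 18.700000000000003
```

View pics/top0.png

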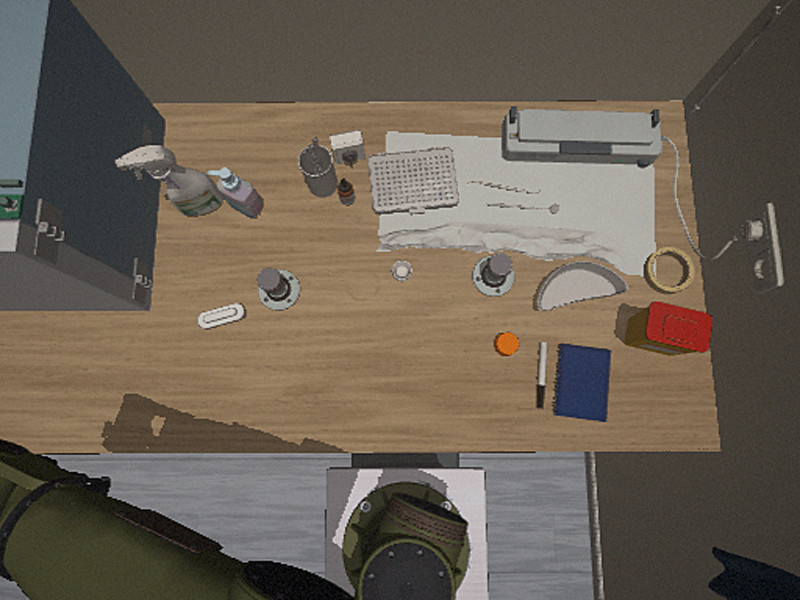

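View pics/side0.png

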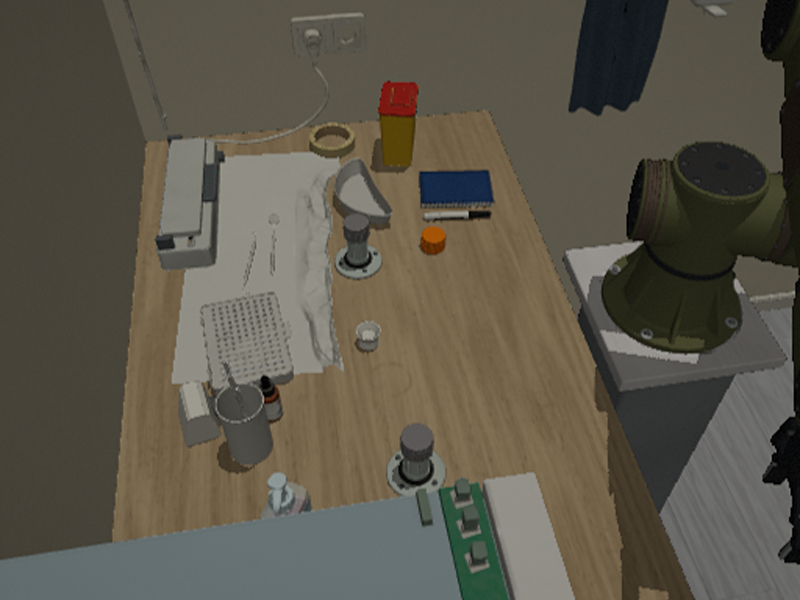

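Two grey caps: the left post at about top (268,278), beside the steriliser, and the right post at (498,265). The orange cap at (507,344) is a look-alike. The one wanted is (268,278). I'll confirm it in a crop and measure.

```bash
cat > h.py <<'E'
import numpy as np,cv2
from rig import *
def cloud(n,d):
    c=calibration(n);v,u=np.mgrid[:384,:512]
    X=(u-c['cx'])/c['fx']*d;Y=-(v-c['cy'])/c['fy']*d
    P=np.stack([X,Y,-d],-1);E=c['extrinsics']
    W=(P-E[:3,3])@E[:3,:3]; W[d<=0]=np.nan
    return W
E
python3 - <<'E'
from h import *
im=[]
for n,(u0,v0) in(("top",(120,140)),("side",(220,250))):
    z=np.load(n+"0.npz");W=cloud(n,z['d'])
    # cap points near expected
    for y0,y1 in((120,480),(-400,-100)):
        m=(W[...,2]>97)&(W[...,2]<110)&(W[...,0]>350)&(W[...,0]<560)&(W[...,1]>y0)&(W[...,1]<y1)
        mm=m.astype(np.uint8);k,l,s,c=cv2.connectedComponentsWithStats(mm)
        for i in range(1,k):
            if s[i,4]>30:
                P=W[l==i];
                (cx,cy),r=cv2.minEnclosingCircle(P[:,:2].astype(np.float32))
                print(n,s[i],P.mean(0),P.min(0),P.max(0),'circ',cx,cy,r)
    a=z['p'][v0:v0+100,u0:u0+100,::-1];im.append(cv2.resize(a,(400,400),interpolation=cv2.INTER_CUBIC))
cv2.imwrite("pics/crop0.png",np.hstack(im))
z=np.load("top0.npz");W=cloud("top",z['d'])
for u,v in((20,60),(95,180),(90,195),(130,120),(95,103),(150,115)):print(u,v,W[v,u])
E
```

```text
top [165 171  15  15 176] [517.55066325 264.28688781 103.03445036] [495.60407708 242.35619641  97.12329882] [539.95116055 286.4552127  107.74476269] circ 518.2169799804688 265.0901794433594 22.825380325317383
top [313 164  15  13 148] [ 542.3900424  -192.29616672  103.89579525] [ 523.5888099  -213.83813448   97.05262796] [ 559.88423586 -170.04221547  109.01023719] circ 544.78662109375 -192.0435333251953 22.60295295715332
side [257 271  21  20 318] [520.15481879 271.85036215 103.14148178] [497.2269602  245.21959154  97.00740454] [542.21882846 293.50204144 107.63926829] circ 520.38525390625 269.322021484375 24.649059295654297
side [223 137  13  13 137] [ 544.25255969 -184.43829718  103.15346755] [ 526.63409459 -210.1810564    97.09922322] [ 559.8756666  -164.16450588  109.75560114] circ 546.8626708984375 -187.49156188964844 23.93853759765625
20 60 [710.32099473 541.2203032  452.85413235]
95 180 [521.2205084  516.87362701  66.18000654]
90 195 [474.18094636 531.92895408  58.82067364]
130 120 [707.93557546 405.46288253 103.2095204 ]
95 103 [694.58806616 450.60866745 258.32042474]
150 115 [710.09295516 332.52692085 137.30432443]
```

View pics/crop0.png

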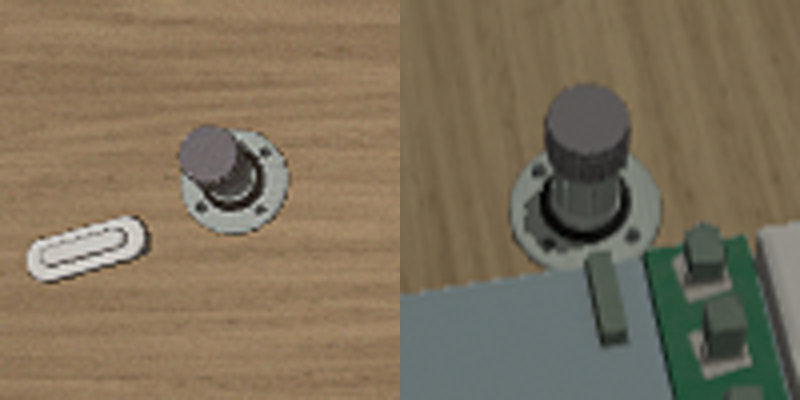

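```bash
cat >> h.py <<'E'
from scipy.spatial.transform import Rotation as R
C=np.array([518.5,265.5])
def ori(a):
    x=np.array([np.cos(a),np.sin(a),0]);y=np.array([0,0,-1.]);z=np.cross(x,y)
    return R.from_matrix(np.stack([x,y,z],1)).as_quat()
E
python3 - <<'E'
from h import *
M=R.from_quat(current_orientation()).as_matrix();print(M.round(3),np.arctan2(M[1,0],M[0,0]))
for a in np.radians(np.arange(-180,180,30)):
    for z in(66,):
        q=inverse_kinematics([*C,z],ori(a)); print(round(np.degrees(a)),None if q is None else np.round(q,2))
z=np.load("top0.npz");W=cloud("top",z['d'])
m=(W[...,1]>380)&(W[...,2]>60)&(W[...,0]>300)&(W[...,0]<700)
P=W[m];print(P.min(0),np.percentile(P[:,1],1), [ (x,P[(abs(P[:,0]-x)<20)][:,1].min() if (abs(P[:,0]-x)<20).any() else 0) for x in range(420,700,40)])
E
```

```text
[[ 0.29  -0.    -0.957]
 [ 0.957 -0.001  0.29 ]
 [-0.001 -1.     0.   ]] 1.2770242066424524
-180 None
-150 None
-120 [ 0.41  0.5   1.55 -0.    1.09  2.5 ]
-90 [ 0.41  0.5   1.55 -0.    1.09  1.98]
-60 [0.41 0.5  1.55 0.   1.09 1.46]
-30 [ 0.41  0.5   1.55 -0.    1.09  0.93]
0 [ 0.41  0.5   1.55 -0.    1.09  0.41]
30 [ 0.41  0.5   1.55 -0.    1.09 -0.11]
60 [ 0.41  0.5   1.55  0.    1.09 -0.64]
90 [ 0.41  0.5   1.55 -0.    1.09 -1.16]
120 [ 0.41  0.5   1.55 -0.    1.09 -1.68]
150 [ 0.41  0.5   1.55 -0.    1.09 -2.21]
[469.61126207 405.86257544  60.01772514] 433.36664422282234 [(420, 0), (460, np.float64(526.4413608664102)), (500, np.float64(515.6637370954616)), (540, np.float64(515.6990336850582)), (580, np.float64(527.1830500471506)), (620, np.float64(528.6750311693996)), (660, np.float64(530.0958681352901))]
```

```bash
python3 - <<'E'
from h import *
q=np.array(current_joints())
q2=inverse_kinematics([*C,200],ori(np.radians(25)))
q1=q.copy();q1[0]=q2[0];q1[5]=q2[5]
goto_joints(q1);goto_joints(q2)
print(current_clock(),current_tcp_pos(),current_contact_force(),current_wrist_torque())
p,d=get_image("top");cv2.imwrite("pics/t1.png",cv2.resize(p[110:240,90:260,::-1],(780,600),interpolation=cv2.INTER_CUBIC))
p,d=get_image("side");cv2.imwrite("pics/s1.png",cv2.resize(p[200:330,180:350,::-1],(780,600),interpolation=cv2.INTER_CUBIC))
E
```

```text
1.9333 [518.51221699 266.62114608 199.73756355] [-0.53676721 -0.26615184 -1.10337671] [ 0.00969715  0.03457026 -0.0179215 ]
```

View pics/s1.png

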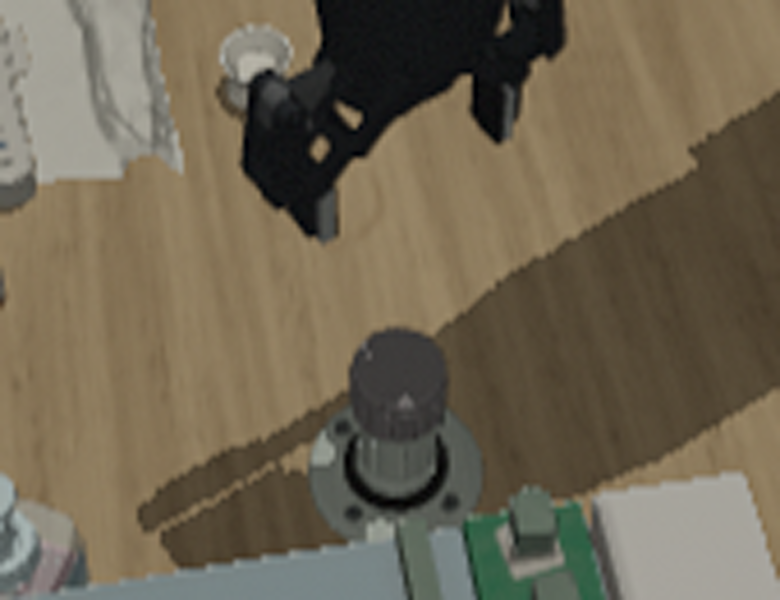

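The side view shows the open fingers above the cap (cap at crop (400,370)), with nothing in the way. Next I go down and grip.

```bash
python3 - <<'E'
from h import *
move_l([*C,67])
print(current_tcp_pos(),current_contact_force(),current_wrist_torque())
p,d=get_image("top");cv2.imwrite("pics/t2.png",cv2.resize(p[110:240,90:260,::-1],(780,600),interpolation=cv2.INTER_CUBIC))
p,d=get_image("side");cv2.imwrite("pics/s2.png",cv2.resize(p[200:330,180:350,::-1],(780,600),interpolation=cv2.INTER_CUBIC))
gripper_to(0.0)
print(current_clock(),current_tcp_pos(),current_grip_width(),current_contact_force(),current_wrist_torque())
E
```

```text
[518.93488202 265.69459043  67.99929185] [0.58302309 0.31748704 0.52559579] [-0.06965752 -0.0272141   0.07084624]
3.9333 [518.50506401 265.49252561  66.97994362] -0.0025613353346908203 [-0.36635847 -0.36275321 -0.14613398] [ 0.04685738 -0.00353559  0.01223562]
```

View pics/s2.png

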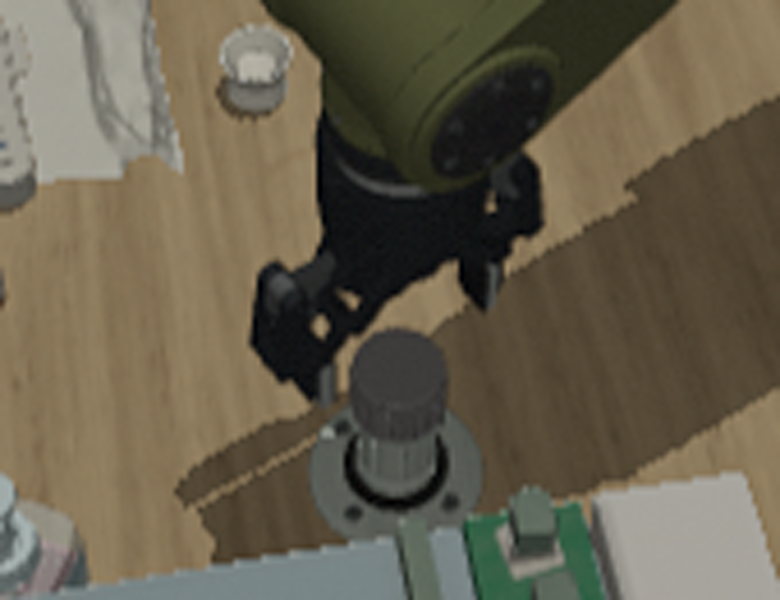

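The jaws closed on nothing. I'll check where the shut fingers actually are.

```bash
python3 - <<'E'
from h import *
print(current_tcp_pos(),current_orientation(),current_joints())
def proj(n,P):
    c=calibration(n);E=c['extrinsics'];q=E[:3,:3]@np.array(P)+E[:3,3]
    return c['cx']+c['fx']*q[0]/-q[2], c['cy']+c['fy']*q[1]/q[2]
p,d=get_image("top");cv2.imwrite("pics/t3.png",cv2.resize(p[110:240,90:260,::-1],(780,600),interpolation=cv2.INTER_CUBIC))
np.savez("top3.npz",p=p,d=d)
p,d=get_image("side");cv2.imwrite("pics/s3.png",cv2.resize(p[200:330,180:350,::-1],(780,600),interpolation=cv2.INTER_CUBIC))
np.savez("side3.npz",p=p,d=d)
for P in([*C,67],[*C,104],[*C,0]):
    u,v=proj("side",P);print(P,(u-180)*780/170,(v-200)*600/130, 'top',proj("top",P))
E
```

```text
[518.50506401 265.49252561  66.97994362] [-0.69034573 -0.15303325  0.15305456  0.69034622] [ 4.10354250e-01  5.00910971e-01  1.55142267e+00  7.26023989e-06
  1.08928846e+00 -2.59756035e-02]
[np.float64(518.5), np.float64(265.5), 67] 396.7831253896652 399.54456603712816 top (np.float64(174.04197979152352), np.float64(180.50649734957233))
[np.float64(518.5), np.float64(265.5), 104] 397.9170453949287 358.9324274317841 top (np.float64(171.45405035326058), np.float64(177.7447526619188))
[np.float64(518.5), np.float64(265.5), 0] 394.8684198358358 468.1210855266743 top (np.float64(178.35178876645824), np.float64(185.10576959608184))
```

View pics/s3.png

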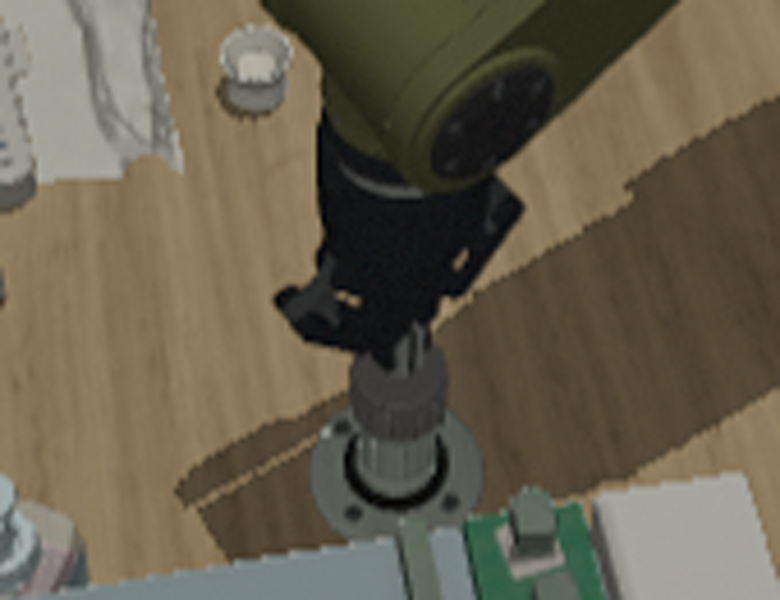

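View pics/t3.png

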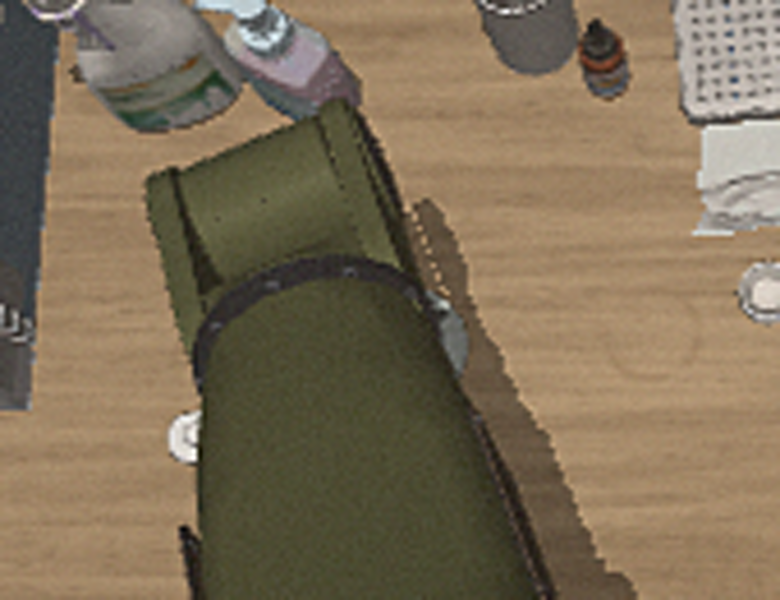

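```bash
python3 - <<'E'
from h import *
z=np.load("side3.npz");W=cloud("side",z['d'])
z0=np.load("side0.npz");W0=cloud("side",z0['d'])
for v in range(262,296,2):
    print(v,[tuple(W[v,u].round().astype(int)) if z['d'][v,u]>0 else None for u in range(258,280,3)])
v,u=np.array([W[...,2]>0]),0
cv2.imwrite("pics/s3b.png",cv2.resize(z['p'][255:305,240:305,::-1],(780,600),interpolation=cv2.INTER_CUBIC))
E
```

```text
262 [(np.int64(542), np.int64(290), np.int64(208)), None, (np.int64(530), np.int64(288), np.int64(202)), (np.int64(524), np.int64(289), np.int64(203)), (np.int64(513), np.int64(269), np.int64(170)), (np.int64(509), np.int64(278), np.int64(182)), (np.int64(502), np.int64(275), np.int64(176)), (np.int64(493), np.int64(267), np.int64(162))]
264 [(np.int64(542), np.int64(288), np.int64(198)), (np.int64(536), np.int64(287), np.int64(194)), (np.int64(530), np.int64(288), np.int64(194)), (np.int64(523), np.int64(288), np.int64(192)), (np.int64(512), np.int64(264), np.int64(155)), (np.int64(509), np.int64(278), np.int64(175)), (np.int64(502), np.int64(277), np.int64(171)), (np.int64(493), np.int64(266), np.int64(153))]
266 [(np.int64(539), np.int64(269), np.int64(162)), (np.int64(532), np.int64(267), np.int64(157)), (np.int64(529), np.int64(286), np.int64(183)), (np.int64(523), np.int64(287), np.int64(185)), (np.int64(514), np.int64(272), np.int64(160)), (np.int64(507), np.int64(272), np.int64(158)), (np.int64(477), np.int64(173), np.int64(1)), (np.int64(469), np.int64(172), np.int64(-2))]
2
[... 4572 characters left out ...]
t64(70)), (np.int64(535), np.int64(287), np.int64(85)), (np.int64(529), np.int64(292), np.int64(91)), (np.int64(522), np.int64(291), np.int64(87)), (np.int64(515), np.int64(291), np.int64(84)), (np.int64(508), np.int64(290), np.int64(81)), (np.int64(492), np.int64(249), np.int64(7)), (np.int64(484), np.int64(250), np.int64(7))]
294 [(np.int64(539), np.int64(269), np.int64(47)), (np.int64(535), np.int64(286), np.int64(73)), (np.int64(529), np.int64(291), np.int64(81)), (np.int64(522), np.int64(292), np.int64(80)), (np.int64(515), np.int64(290), np.int64(76)), (np.int64(507), np.int64(282), np.int64(59)), (np.int64(493), np.int64(254), np.int64(7)), (np.int64(486), np.int64(256), np.int64(8))]
```

View pics/s3b.png

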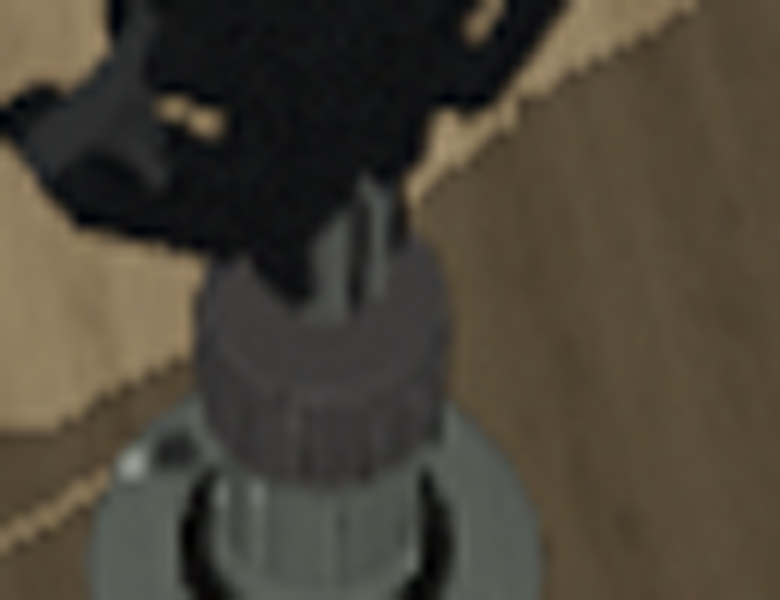

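The shut tips end just on or above the cap's top, at camera z ≈ 105, with about 0 N. So the TCP reading is roughly 38 mm too low, while x and y agree. I'll raise, measure the tips in clear air, and correct.

```bash
python3 - <<'E'
from h import *
move_l([*C,107],velocity=100)
print(current_tcp_pos(),current_contact_force(),current_clock())
p,d=get_image("side");np.savez("side4.npz",p=p,d=d)
cv2.imwrite("pics/s4.png",cv2.resize(p[235:300,235:320,::-1],(785,600),interpolation=cv2.INTER_CUBIC))
W=cloud("side",d)
for v in range(244,282,2):
    print(v,[tuple(int(t) for t in W[v,u].round()) if d[v,u]>0 else None for u in range(262,276,2)])
c=calibration("side");E=c['extrinsics'];
for z in (107,127,145,155):
    q=E[:3,:3]@np.array([*C,z])+E[:3,3];print(z,c['cx']+c['fx']*q[0]/-q[2], c['cy']+c['fy']*q[1]/q[2])
E
```

```text
[518.33494905 265.43887824 106.7479211 ] [0.50425107 0.30726737 0.21772959] 4.5833
244 [(536, 299, 280), (533, 301, 282), (529, 303, 284), (526, 303, 283), (522, 305, 285), (518, 304, 283), (514, 304, 282)]
246 [(534, 286, 256), (532, 299, 273), (529, 302, 275), (526, 304, 277), (522, 305, 279), (518, 303, 275), (507, 274, 233)]
248 [(533, 284, 246), (530, 288, 250), (526, 289, 251), (523, 290, 252), (518, 286, 244), (511, 273, 225), (507, 275, 227)]
250 [(534, 285, 241), (530, 288, 243), (526, 290, 245), (522, 289, 243), (518, 286, 239), (511, 274, 220), (508, 278, 224)]
252 [(534, 286, 235), (530, 287, 236), (527, 291, 241), (522, 287, 233), (517, 282, 226), (511, 275, 214), (508, 279, 218)]
254 [(533, 283, 224), (530, 286, 227), (526, 288, 229), (521, 286, 225), (517, 285, 223), (511, 277, 209), (508, 279, 212)]
256 [(531, 270, 197), (529, 282, 215), (526, 288, 222), (521, 284, 215), (517, 283, 212), (511, 275, 200), (506, 272, 194)]
258 [(532, 277, 200), (529, 283, 209), (526, 289, 216), (521, 286, 211), (514, 271, 187), (511, 275, 192), (507, 277, 194)]
260 [(532, 280, 198), (52
[... 766 characters left out ...]
251, 102), (489, 188, 0), (484, 187, -2)]
274 [(527, 252, 101), (523, 256, 105), (518, 254, 101), (514, 257, 105), (510, 258, 105), (505, 258, 105), (501, 261, 107)]
276 [(528, 260, 105), (524, 262, 108), (520, 262, 107), (515, 261, 103), (511, 264, 106), (506, 262, 102), (502, 264, 104)]
278 [(529, 265, 105), (524, 265, 104), (520, 267, 106), (516, 267, 105), (511, 266, 102), (507, 269, 106), (503, 269, 104)]
280 [(530, 270, 105), (525, 270, 103), (521, 271, 105), (516, 270, 102), (513, 273, 106), (508, 273, 104), (503, 272, 102)]
107 266.7461070694249 277.03532977337176
127 266.8856557102872 272.0666977221429
145 267.01466914477874 267.47317189707775
155 267.0877916280137 264.8696444702141
```

View pics/s4.png

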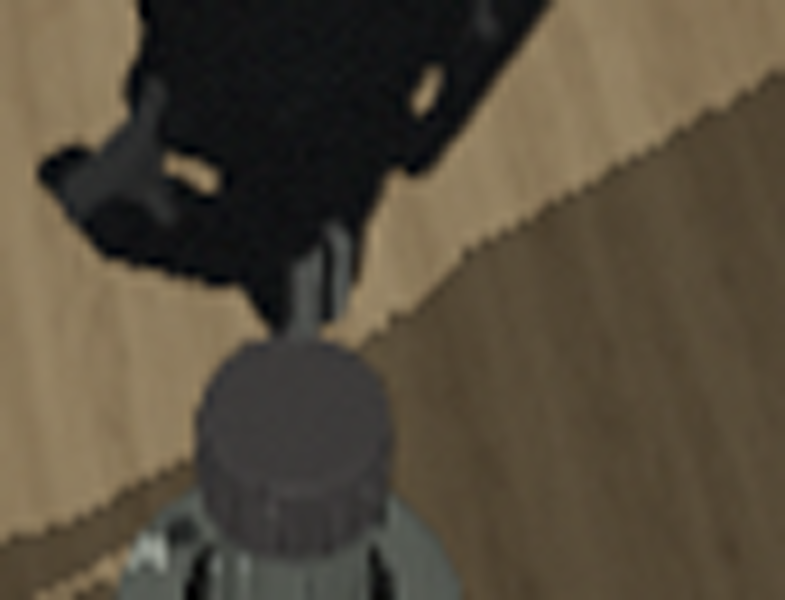

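Clear-air tips end at row ~271, which is z ≈ 149 against a reading of 107. The true tip is therefore about 41 mm above the reading. I'll open the jaws, aim for reading 27 in guarded steps, and look before closing.

```bash
python3 - <<'E'
from h import *
gripper_to(1.0)
for z in(75,60,50,42,34,27):
    move_l([*C,z],velocity=80); f=current_contact_force(); print(z,np.round(f,1))
    if abs(np.array(f)).max()>5: break
print(current_tcp_pos(),current_clock())
p,d=get_image("side");np.savez("side5.npz",p=p,d=d)
cv2.imwrite("pics/s5.png",cv2.resize(p[235:320,220:331,::-1],(784,600),interpolation=cv2.INTER_CUBIC))
E
```

```text
75 [ 0.9 -0.5 -0.4]
60 [-0.4  1.  -0.6]
50 [-0.2 -0.5 -0.9]
42 [ 0.6 -0.1 -0.6]
34 [-0.1  0.7  0.9]
27 [-0.8  0.3  0.3]
[518.25833558 265.38697186  26.50031374] 7.325
```

View pics/s5.png

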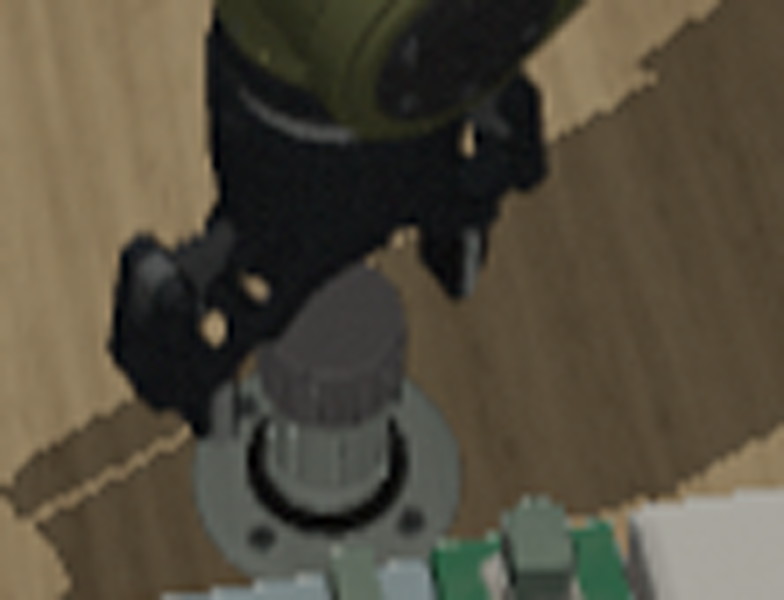

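The cap now stands between the open pads (left pad tip (215,430), right (460,295), cap (335,340)). Closing on it.

```bash
python3 - <<'E'
from h import *
gripper_to(0.0)
print(current_tcp_pos(),current_clock(),current_grip_width(),current_contact_force(),current_wrist_torque())
p,d=get_image("side")
cv2.imwrite("pics/s6.png",cv2.resize(p[235:320,220:331,::-1],(784,600),interpolation=cv2.INTER_CUBIC))
E
```

```text
[519.05115702 265.74340812  27.54367313] 7.825 0.5263980214880772 [1.98002911 1.61253053 3.28220534] [ 0.24000482 -0.37431292  0.02316507]
```

View pics/s6.png

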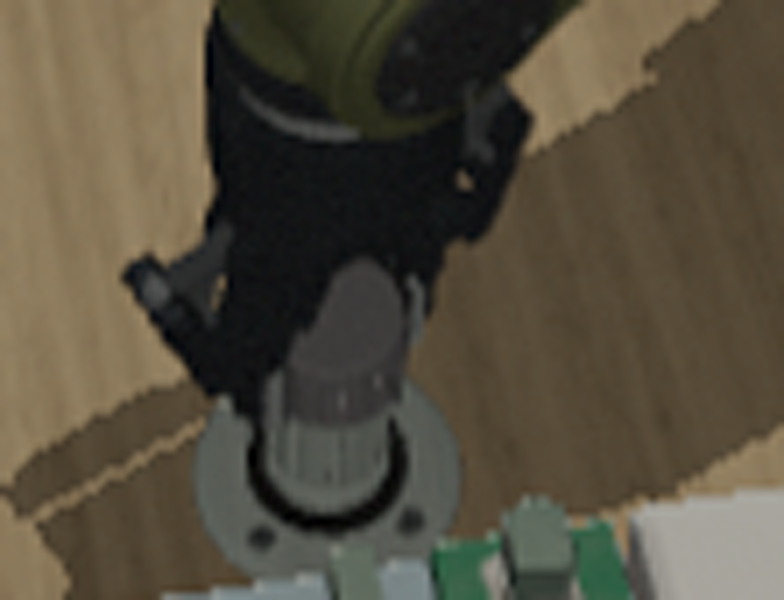

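Gripped: width 0.526 × 85 ≈ 45 mm. Now a gentle test, anticlockwise first (j6 decreasing), watching the vertical moment.

```bash
cat >> h.py <<'E'
def mz(n=8):
    t=[];
    for _ in range(n): hold(0.02);t.append(current_wrist_torque()[2])
    return np.mean(t)
def turn(q0,deg):
    q=np.array(q0,float);q[5]-=np.radians(deg);goto_joints(q)
E
python3 - <<'E'
from h import *
q0=np.array(current_joints());np.save("q0.npy",q0)
print('0',mz(),current_clock())
for g in(3,6,9,12):
    turn(q0,g);m=mz();print(g,round(m,3),np.round(current_contact_force(),1),current_tau()[5])
    if abs(m)>0.45:break
print(current_clock())
E
```

```text
0 0.012868264387470778 8.0083
3 -0.002 [2.2 1.1 2.4] -0.002705103179323487
6 -0.059 [5.  0.7 1.7] -0.04128129570744932
9 -0.067 [5.3 1.2 1.2] -0.07033176720142365
12 -0.067 [ 6.7  2.2 -0.5] -0.07907651597633958
9.5417
```

The moment is flat at −0.07 N m, so it is free anticlockwise; a stop would add about 0.13 N m per 3°. I'll carry on in guarded steps towards the second stop.

```bash
python3 - <<'E'
from h import *
q0=np.load("q0.npy")
for g in(20,30,40,50,58,66,70,74,78,82,86,90,94):
    turn(q0,g);m=mz(5);print(g,round(m,3),np.round(current_contact_force(),1))
    if abs(m)>0.25:break
print(current_clock(),current_grip_width(),current_joints()[5])
E
```

```text
20 -0.069 [ 7.6  3.9 -0.4]
30 -0.073 [9.7 5.3 0.8]
40 -0.132 [10.1  5.6 -0.7]
50 -0.148 [10.8  7.9 -0.4]
58 -0.17 [11.8  9.8 -0.9]
66 -0.168 [13.1 11.  -0.1]
70 -0.2 [13.1 12.5 -0.8]
74 -0.184 [13.9 12.6  0.5]
78 -0.195 [14.4 13.7 -0.6]
82 -0.21 [13.5 14.2 -0.4]
86 -0.184 [13.3 15.4  0.3]
90 -0.207 [12.7 15.9  1.2]
94 -0.222 [12.4 16.3  0.5]
14.025 0.5297265011867952 -1.6654761706880465
```

No clear stop by 94°, and the sideways load has grown to about 20 N, so the pads may be slipping on the cap. I'll look before going on.

```bash
python3 - <<'E'
from h import *
p,d=get_image("side");np.savez("side7.npz",p=p,d=d)
cv2.imwrite("pics/s7.png",cv2.resize(p[235:320,220:331,::-1],(784,600),interpolation=cv2.INTER_CUBIC))
M=R.from_quat(current_orientation()).as_matrix();print(M.round(3),current_tcp_pos(),current_contact_force(),current_wrist_torque(),current_tau())
E
```

```text
[[-0.484  0.007 -0.875]
 [ 0.875  0.005 -0.484]
 [ 0.001 -1.    -0.008]] [520.80123838 268.02919546  28.66020502] [12.36315478 16.73156597  0.74673601] [ 2.72972105 -2.06271204 -0.19895892] [ -5.00355542 -60.5901289  -21.379686    -2.09148578   4.31733727
  -0.22567482]
```

View pics/s7.png

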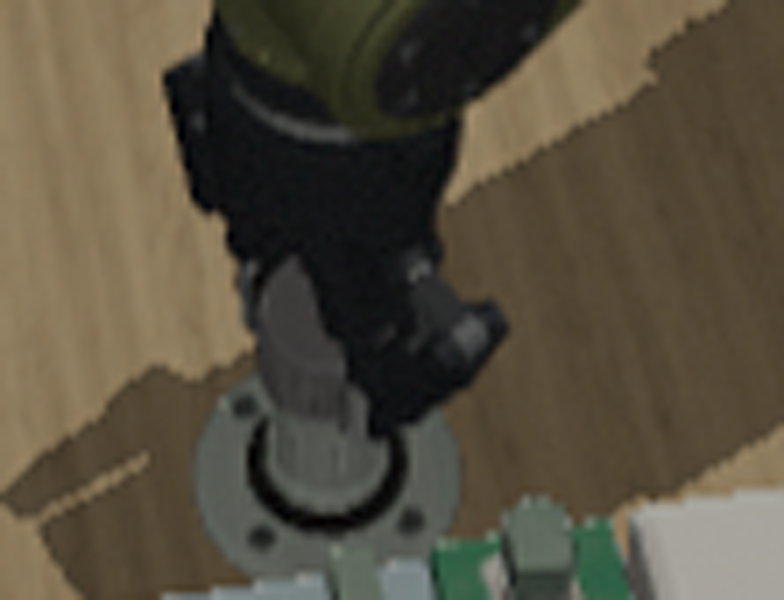

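The hand sits about 3 mm off its command because the cap was gripped off-axis, and that explains the side load. I'll unload it by following, then feel the torque cleanly.

```bash
python3 - <<'E'
from h import *
p=np.array(current_tcp_pos());
move_l([p[0],p[1],28.0],ori(np.radians(119)),velocity=40)
print(current_tcp_pos(),np.round(current_contact_force(),1),mz(5),current_clock())
p=np.array(current_tcp_pos())
q=np.array(current_joints())
for g in(3,6):
    turn(q,g);print(g,round(mz(5),3),np.round(current_contact_force(),1),current_clock())
for g in(0,-4,-8):
    turn(q,g);print(g,round(mz(5),3),np.round(current_contact_force(),1),current_clock())
E
```

```text
[520.42893588 268.34657059  27.79709832] [0.  5.5 1.5] -0.0948970059381268 14.4083
3 -0.173 [2.1 6.3 1. ] 14.7417
6 -0.28 [2.6 6.8 1.8] 15.075
0 -0.114 [2.9 4.6 1. ] 15.4083
-4 -0.007 [ 0.6  1.7 -0.7] 15.7417
-8 -0.013 [-0.3  0.3 -1.1] 16.075
```

With the side load gone, the moment rises like the spring (about 2 N m/rad) beyond ~90° and drops to zero on backing off. That is the second stop, so the cap really turned. Now I ease to just at the stop and lift gently.

```bash
python3 - <<'E'
from h import *
q=np.array(current_joints());turn(q,6);print(mz(5),current_contact_force())
p=np.array(current_tcp_pos())
ok=True
for dz in(2,4,8,14,22):
    move_l([p[0],p[1],p[2]+dz],velocity=40);f=np.array(current_contact_force());print(dz,f.round(1),current_tcp_pos(),round(mz(2),3))
    if abs(f).max()>18: ok=False;break
print(current_clock(),current_grip_width())
im,d=get_image("side")
cv2.imwrite("pics/s8.png",cv2.resize(im[235:320,220:331,::-1],(784,600),interpolation=cv2.INTER_CUBIC))
E
```

```text
-0.04803286184665649 [ 2.78346962  2.59853082 -1.40761777]
2 [ 1.9  3.6 -0.2] [520.35107862 268.23069613  29.76444329] -0.057
4 [0.2 3.5 1.1] [520.37096206 268.2239641   31.78471313] -0.029
8 [2.2 2.4 1.6] [520.4628057  268.20819792  35.91410193] -0.045
14 [ 0.5 -0.5 -0.3] [520.11895752 267.85903736  41.47238123] 0.013
22 [ 0.1  0.2 -0.2] [520.47374501 268.21404813  49.95689479] 0.009
17.975 0.5262437605579754
```

View pics/s8.png

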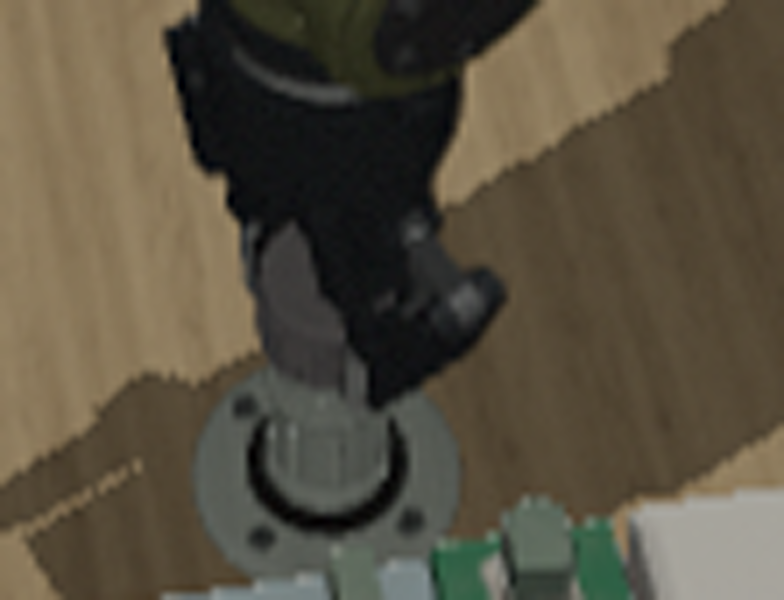

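The cap rises with the hand and needs no force: cap at crop (300,310), with the bare neck showing under it. I lift on to about 90 mm and check.

```bash
python3 - <<'E'
from h import *
p=np.array(current_tcp_pos())
move_l([p[0],p[1],119],velocity=80);hold(0.5)
print(current_tcp_pos(),np.round(current_contact_force(),1),current_grip_width(),np.abs(current_qvel()).max(),current_clock())
im,d=get_image("side");np.savez("side9.npz",p=im,d=d)
cv2.imwrite("pics/s9.png",cv2.resize(im[205:320,195:345,::-1],(782,600),interpolation=cv2.INTER_CUBIC))
t,_=get_image("top");cv2.imwrite("pics/t9.png",cv2.resize(t[:,:,::-1],(800,600)))
E
```

```text
[520.30246607 268.16494107 118.96072698] [-0.4  0.  -0.9] 0.5267395612898236 0.001663162789995294 19.5417
```

View pics/s9.png

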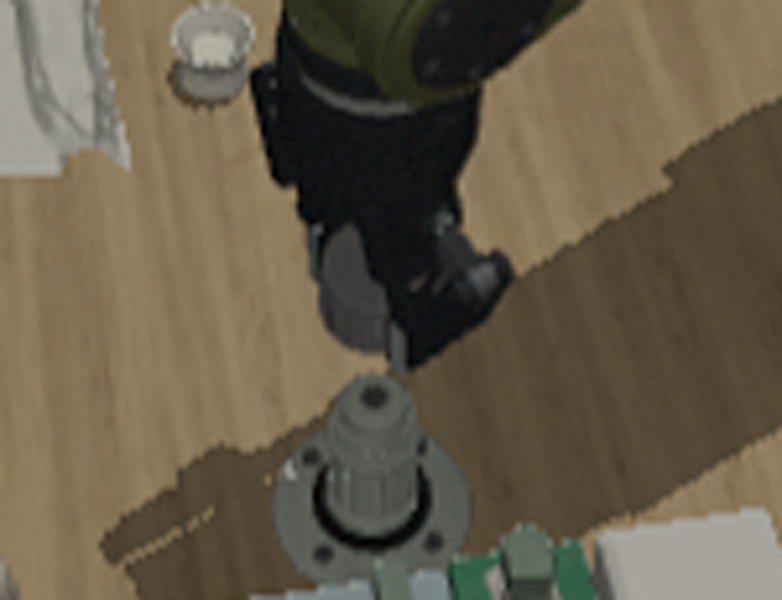

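View pics/t9.png

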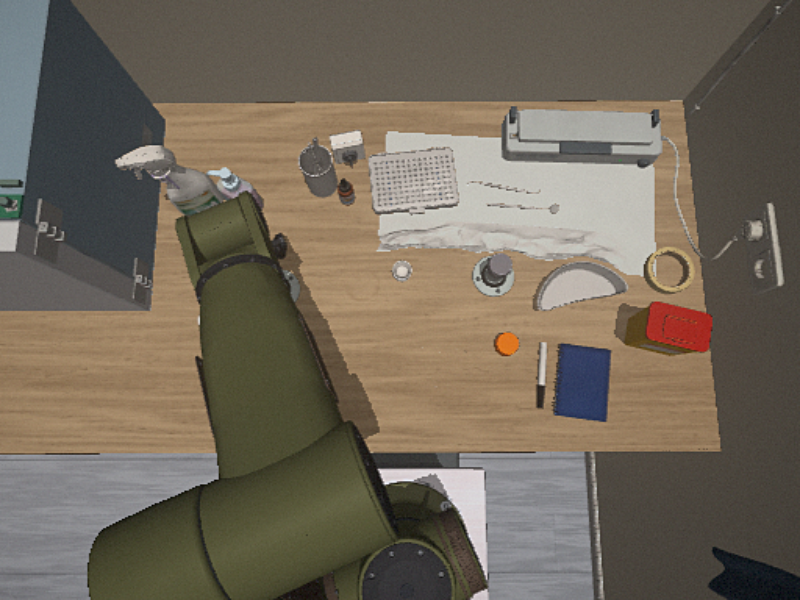

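The cap is held upright and clear above the open outlet (cap at crop (355,290), bore at (375,398)). It is 91 mm up and still. The right post at top (495,272) and the bystanders in view are unmoved. Handing in.

```bash
python3 - <<'E'
from h import *
sign_off()
E
```

```text
the job is handed in; nothing more can be done
```

The left post's cap is off and in the gripper, upright and still, about 91 mm above where it was screwed on. I handed the job in at about 19.5 s; no verdict is reported.

- **First grasp missed:** the TCP height reading was about 41 mm lower than the real fingertips. The jaws closed just above the cap with no contact. I measured the offset in the side camera and gripped again, at 45 mm width.
- **Which way it loosens:** it turned freely anticlockwise, so this post has the right-hand thread. I felt the second stop at about 90° of hand turn. I did not test clockwise from the screwed-on position, because the free anticlockwise turn settled it.
- **Off-centre grip:** the cap was held 2–3 mm off its axis, which built up about 20 N of side load and hid the stop at first. I let the hand follow to remove it before lifting. The highest moment I read was 0.28 N m, against 1 N m at the wrenching limit.
- **Last checks:**
  - The grip still reads 0.527 open, the outside force is under 1 N, and the joints are still.
  - The outlet is clear below the cap.
  - The right post and its cap, the cup and the kidney dish look unmoved.
  - The nail brush was hidden under the arm in the last picture, so I could not check it; the fingers stayed well above it throughout.

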